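# Hold a bottle pressed down in the shaker's sprung cradle

### The arm

A 6-joint arm with a two-finger parallel gripper is mounted at the origin on a cart in front of the work surface, level with it; the furniture and walls round the work are solid. World frame = base frame: x ahead of the robot, y to its left, z up, the work surface at z = 0. Lengths are in mm, angles in rad, forces in N, time in s.
With the tool pointing down it reaches from about 275 to 750 mm from the base axis. Payload 10.2 kg.
Tool frame: the origin (TCP) lies at the very end of the fingers, on their centre line; the grasp point (between the pads) lies behind it (robot.tcp_to_grasp is the x of the grasp point in the tool frame, in mm); x points along the fingers, y is the direction in which the jaws open and shut, and the axes are right-handed (so a half turn about x gives the same grasp; the last joint's range is limited). The gripper opens to 85 mm and grips with 20 to 120 N. Pads are 22 mm wide; open, the fingers measure 114 mm over their backs; the gripper's body (76 mm by 85 mm) begins 54 mm behind the grasp point. The pads swing forward as they close: fully open they stand 13 mm farther back than shut.
Start: joints at [-1.48, 0.313, 1.498, -0, 1.331, -0.223], TCP at [162.042, -499.373, 231.294] pointing down, gripper open.
Joint ranges: [-2.94, 2.94], [-0.97, 2.17], [0.19, 2.56], [-1.23, 4.37], [0.02, 3.11], [-2.88, 2.88]. Speed limits (rad/s): [2.39, 2.39, 3.01, 3.14, 3.14, 3.14].

### API

Orientations are given as a 3x3 rotation matrix whose columns are the frame's x, y, z axes.
In Python, from bench import monitor, get_image, camera_info, close_job, robot gives the robot as it stands.
- The arm moves only by the tool jog_arm, never from a script. Its argument "plan" is a list of rows, each an object of numbers: "tx", "ty", "tz": the shift along the tool's x, y, z in m; "rx", "ry", "rz": the turn, a rotation vector about the tool's x, y, z in rad. In form: [{"tx": .., "ty": .., "tz": .., "rx": .., "ry": .., "rz": ..}, ...]. A call has 1 to 10 rows; each row is the pose to reach, as a shift and turn from the pose commanded when the call began, along the tool's axes at that moment; what a row does not reach only later rows make up. A row lasts 1/12 s, in which the tool goes at most 41.7 mm and 7.16 degrees, less where a joint would pass 70% of its speed; a pose out of reach is approached as far as the arm can. A call with a gripper value outside its range is refused whole. "fingers" is the closure, from 0 (fully open) to 1 (shut), set as the call begins (left out, the last holds). The fingers move at their own pace and stop on an object; "grip_force" is the grip in N (left out, the last holds). Time passes only in rows, so rows that repeat a pose let the fingers close. It gives the time, the measured TCP pose, the force and the opening at its end, in the units of the state.
- monitor.sense(): the state, without advancing time (a new reading comes with each control period).
- get_image(name): name is "scene" or "top" or "wrist"; returns (picture, depth): 480x640x3 uint8, red, green, blue; 480x640 float32, mm along the optical axis (not along the pixel's ray), 0 where there is no reading.
- camera_info(name): a dict with "fov_y" (degrees; the focal length in pixels is half the picture's height over the tangent of half this angle, whatever the lens; pixels are square), "cx", "cy" (the principal point, pixels), "k1" (the pictures are not rectified: a ray, as slopes to the right and down, at radius r is drawn at 1 + k1 r^2 times it, then the intrinsics apply), "R" (3x3) and "t" (3): a world point X has camera coordinates R X + t; the wrist camera has in their place "hand_eye" (4x4, takes a point from camera to tool coordinates, whose origin is the TCP and whose axes are the tool frame's). Camera axes: x right, y down, z forward; pixel columns grow to the right and rows downward; lengths in mm; the calibration is good to about 2 mm. A picture is of the moment at which its call begins: read the wrist's pose just before it. camera_info takes no time and is no camera call.
- close_job(): hands the job in, once; it reports no verdict.
The state is a dict: "time": time; "joint_pos": joint angles; "joint_vel": joint speeds; "joint_efforts": joint torques, N m; "tcp_pos": TCP position; "eef_rot": TCP orientation; "wrist_force": force on the tool from outside, world axes, zero at the start; "torque": the same for the moment, N m; "width": finger opening in mm.
Only numpy, scipy, OpenCV 4.12 (cv2) and the standard library are available. Lean on these libraries where they do the work, as an engineer would, in place of code of your own. Each camera call takes 0.05 s, during which the arm holds its last target.

### The job

The bench shaker runs only while a bottle is pressed down in it. Pick up the small brown bottle, keep it upright, stand it in the sprung ring cradle on top of the shaker and push it down until the cradle is at its stop. Finish like that, still holding the bottle with the cradle fully compressed, pressing on the bottle and not on the shaker, and leave the other things on the bench undisturbed.

Things in the scene. Friction and masses are not known exactly. Their poses are not given: they have to be found in the camera images.
- bottle: Small dark brown round bottle with a white cap, standing upright, loose, about 50 to 100 g. 75 mm tall: the body is a cylinder 36 mm in diameter from the foot to 45 mm up, the shoulder narrows from there to 60 mm, and the cap above it is 21 mm in diameter. Origin at the centre of its foot, z up along the bottle. It can be gripped across the body or across the cap.
- shaker: Grey round bench shaker, fixed to the bench: housing 106 mm in diameter, its top deck 50 mm high, a speed dial on its front that sticks out to 65 mm from the axis (not to be used). A sprung metal ring cradle stands on its axis above the deck. Origin at the centre of its foot on the bench, z up, the dial on its -x side.
- cradle_seat (a point): Centre of the rubber-covered floor of the ring cradle, where the bottle's foot comes to rest; 85 mm above the bench when the cradle is up. z up. The cradle is an upright aluminium cup, 56 mm in outer diameter (62 mm at the flared rim); its bore is 41 mm in diameter (46 mm at the flared mouth) and its rim is 15 mm above the floor, so 60 mm of a seated bottle stands out of it. The point moves down with the cradle.
- cradle (a joint): How far the ring cradle is pushed down, in m: 0 when up, 0.018 at its stop. A spring pushes it up: about 5 N is needed to start it moving and about 14 N to hold it at the stop; it springs back as soon as it is let go.
- oiler: Bystander, loose: copper oil can, round body 64 mm in diameter with a thin spout, 125 mm tall. Origin at the centre of its foot.
- vee_block: Bystander, loose: steel vee block, 57 x 51 x 34 mm. Origin at the centre of its underside.
- bolt: Bystander, loose: dark hexagon bolt standing on its head, 52 mm tall, 22 mm wide. Origin at the centre of its underside.
- flat_tin: Bystander, loose: flat round lidded tin, 58 mm in diameter, 20 mm high. Origin at the centre of its underside.
Things that resemble listed ones, but are neither listed nor needed, are in the scene too. Of the things like the bottle, leave any that is red or turquoise; of the rest the smaller one is meant.

How it is judged:
By the outcome, as a careful person would: the job done as asked, in the order asked, and still so for the second after the job is handed in, while the arm keeps its last pose, push and grip.
It also fails if it takes over 38 s, if anything falls off the work surface, if the arm or the gripper's body presses on something with over 40 N, if the wrist force passes 120 N, or if a joint passes its speed limit or range.

## Working session

There is one attempt and no reset: what is moved stays moved. The work goes in short steps, Python scripts to look and compute and a tool call to move; the robot and the scene stay as the last step left them, time stands still between calls to the robot, and variables do not carry over. Pictures are saved under pics/ and viewed, and the job is handed in when it is done.

Besides the shell and the picture viewer there is one more tool, called as name([rows], argument=value, ...), one row to a line, values as JSON. jog_arm: Moves the arm, as the interface text tells. Its arguments: {"type":"object","properties":{"plan":{"type":"array","items":{"type":"object","properties":{"tx":{"type":"number"},"ty":{"type":"number"},"tz":{"type":"number"},"rx":{"type":"number"},"ry":{"type":"number"},"rz":{"type":"number"}}}},"fingers":{"type":"number"},"grip_force":{"type":"number"}},"required":["plan"]}

```bash
mkdir -p pics; ls
python3 - <<'E'
from bench import monitor, get_image, camera_info, robot
import cv2,numpy as np,pickle
s=monitor.sense();print(s);print(robot.tcp_to_grasp)
for n in("scene","top","wrist"):
    p,d=get_image(n);cv2.imwrite(f"pics/{n}0.png",p[:,:,::-1]);np.savez(f"{n}0.npz",p=p,d=d);print(n,camera_info(n))
E
```

```text
pics
{'time': 0.0, 'joint_pos': array([-1.48038610e+00,  3.13468768e-01,  1.49846642e+00, -5.39514476e-06,
        1.33103290e+00, -2.23415621e-01]), 'joint_vel': array([-0.00020198,  0.00065124, -0.00081686,  0.00088405, -0.00017066,
       -0.00169446]), 'joint_efforts': array([ 1.41973462e-03, -4.12272263e+01, -2.59734374e+01, -1.03356717e-04,
        4.25519320e-03,  2.18953414e-05]), 'tcp_pos': array([ 162.02120434, -499.0835407 ,  230.71444308]), 'eef_rot': array([[-1.29403475e-04,  3.08701018e-01, -9.51159116e-01],
       [ 1.36934438e-03, -9.51158178e-01, -3.08700899e-01],
       [-9.99999054e-01, -1.34241136e-03, -2.99634830e-04]]), 'wrist_force': array([-0.44823817, -0.15937236,  0.38249663]), 'torque': array([5.85306543e-03, 3.73705103e-02, 1.15149607e-05]), 'width': 85.5586408343212}
-18.700000000000003
scene {'fov_y': 42.538708145048254, 'cx': 318.0608274805238, 'cy': 234.88383826505873, 'k1': -0.06524224002209884, 'R': array([[-0.89406131, -0.44749034, -0.02016882],
       [-0.21099885,  0.46042693, -0.86225665],
       [ 0.39513778, -0.76665471, -0.50606985]]), 't': ar
[... 177 characters left out ...]
 7.21150863e-03, -9.99973888e-01, -4.65771674e-04],
       [-9.87887750e-01, -7.05214597e-03, -1.55009874e-01],
       [ 1.55002542e-01,  1.57798517e-03, -9.87912811e-01]]), 't': array([-318.30031904,  544.57484941,  835.95956593])}
wrist {'fov_y': 67.81774409271105, 'cx': 321.9200609759471, 'cy': 241.81049380602124, 'k1': 0.009412047520604174, 'hand_eye': array([[ 8.14823525e-04, -2.97852085e-01,  9.54611686e-01,
        -1.41930828e+02],
       [ 9.99999367e-01,  9.83193720e-04, -5.46794805e-04,
         1.73866201e-01],
       [-7.75704242e-04,  9.54611528e-01,  2.97852697e-01,
        -7.59285752e+01],
       [ 0.00000000e+00,  0.00000000e+00,  0.00000000e+00,
         1.00000000e+00]])}
```

View pics/scene0.png

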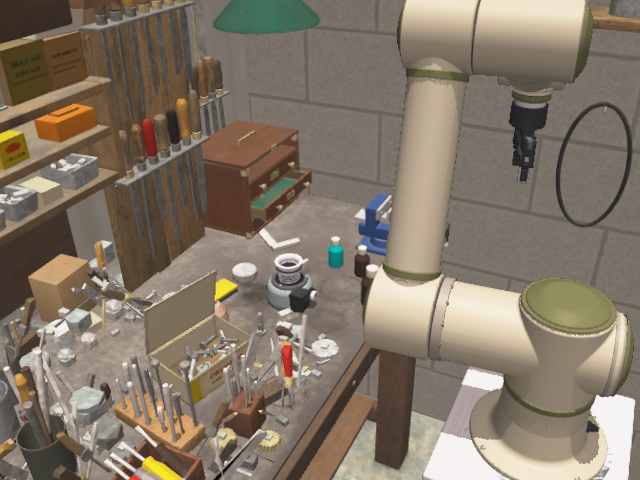

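View pics/top0.png

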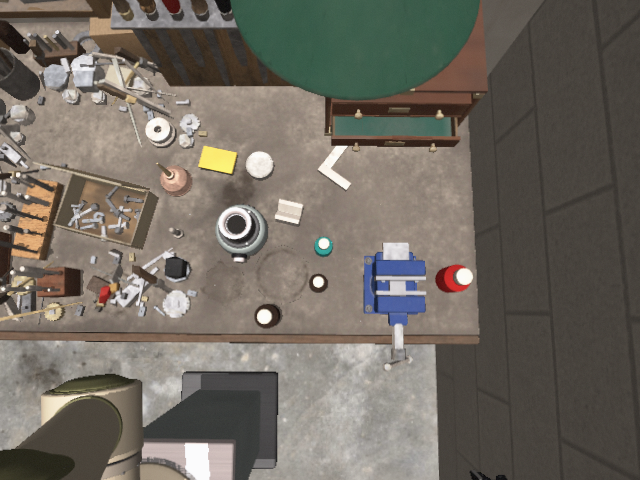

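View pics/wrist0.png

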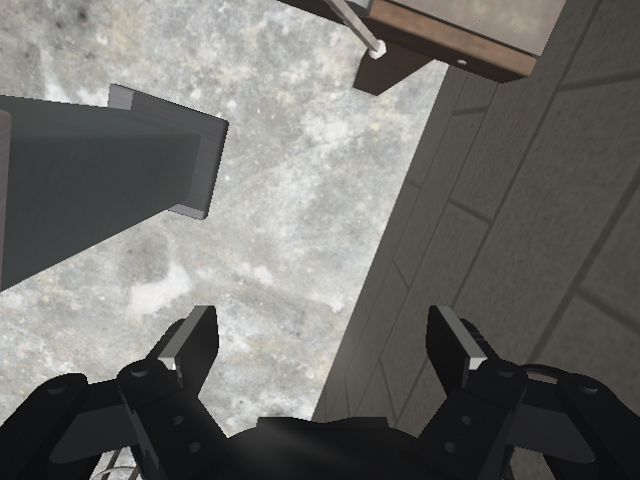

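The top view shows two brown bottles, at about (267,316) and (318,283). There is also a turquoise one at (323,245), a red one at (455,278), and the shaker with its cradle at (238,225). Next I'll measure positions and sizes.

```bash
cat > h.py <<'E'
import numpy as np,cv2
from bench import camera_info,monitor
def intr(n):
    c=camera_info(n);f=240/np.tan(np.radians(c['fov_y']/2));return c,f
def cam2world(n,s=None):
    c,_=intr(n)
    if n!='wrist':return c['R'].T,-c['R'].T@c['t']
    H=c['hand_eye'];R=s['eef_rot'];return R@H[:3,:3],R@H[:3,3]+s['tcp_pos']
def slopes(n,uv):
    c,f=intr(n);d=(np.atleast_2d(uv).astype(float)-[c['cx'],c['cy']])/f
    u=d.copy()
    for _ in range(10):u=d/(1+c['k1']*(u**2).sum(1,keepdims=True))
    return u
def onplane(n,uv,z,s=None):
    R,o=cam2world(n,s);u=slopes(n,uv);r=np.c_[u,np.ones(len(u))]@R.T
    return o+r*((z-o[2])/r[:,2])[:,None]
def cloud(n,d,s=None):
    v,u=np.mgrid[:480,:640];uv=np.c_[u.ravel(),v.ravel()];R,o=cam2world(n,s)
    sl=slopes(n,uv);z=d.ravel()[:,None];P=np.c_[sl*z,z]@R.T+o;P[d.ravel()==0]=np.nan
    return P.reshape(480,640,3)
E
python3 - <<'E'
from h import *
t=np.load('top0.npz');p,d=t['p'],t['d'];P=cloud('top',d)
for nm,(u,v) in dict(b1=(267,316),b2=(318,283),turq=(323,243),red=(463,276),crad=(237,222)).items():
    print(nm,P[v,u],d[v,u])
hsv=cv2.cvtColor(p,cv2.COLOR_RGB2HSV)
m=((hsv[...,1]<60)&(hsv[...,2]>180)).astype(np.uint8)
for nm,(u,v) in dict(b1=(267,316),b2=(318,283)).items():
    w=np.zeros_like(m);w[v-16:v+17,u-16:u+17]=m[v-16:v+17,u-16:u+17]
    cs,_=cv2.findContours(w,0,1);c=max(cs,key=cv2.contourArea)
    (cx,cy),r=cv2.minEnclosingCircle(c);z=np.nanmax(P[v-3:v+4,u-3:u+4,2])
    print(nm,cx,cy,r,onplane('top',[(cx,cy),(cx+r,cy)],z),z)
im=cv2.resize(p[180:340,180:380],(800,640),interpolation=2)[:600]
cv2.imwrite('pics/tc.png',im[:,:,::-1])
s0=np.load('scene0.npz')['p'];cv2.imwrite('pics/sc.png',cv2.resize(s0[200:320,230:390],(800,600))[:,:,::-1])
# things above the table near region
Q=P[150:335,150:480];
for z0,z1 in((78,83),(95,104)):
    k=(Q[...,2]>z0)&(Q[...,2]<z1)&(abs(Q[...,1]-P[225,240,1])<60)&(abs(Q[...,0]-P[225,240,0])<60)
    print(z0,k.sum(),Q[k].min(0) if k.any() else'',Q[k].max(0) if k.any() else '')
E
```

```text
b1 [ 395.26441329 -230.78016903   95.00035923] 803.0103
b2 [ 456.64135003 -323.12608316   77.256283  ] 829.9078
turq [ 532.83833062 -332.24272514   74.59164273] 844.33655
red [ 469.00229999 -584.6866435   111.37949623] 797.70026
crad [ 570.73411154 -168.39287137   83.37152155] 841.7953
b1 263.862060546875 316.24139404296875 7.339762210845947 [[ 394.87333483 -225.59375344   99.50305282]
 [ 394.98179894 -238.84472342   99.50305282]] 99.5030528154291
b2 317.8888854980469 281.5555419921875 5.51662015914917 [[ 459.31810433 -322.89912675   77.62174904]
 [ 459.39152777 -333.23590082   77.62174904]] 77.62174904054132
78 15 [ 538.15961371 -193.17169714   79.16816029] [ 580.75278895 -163.62540378   82.97383422]
95 417 [ 536.83877357 -196.06367075   95.00922751] [ 596.94785895 -137.53530752  103.855494  ]
```

View pics/tc.png

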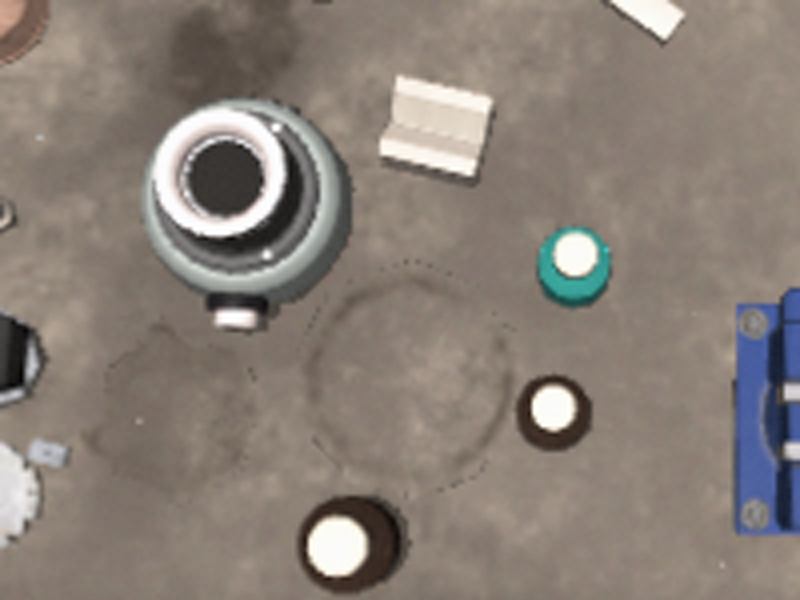

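View pics/sc.png

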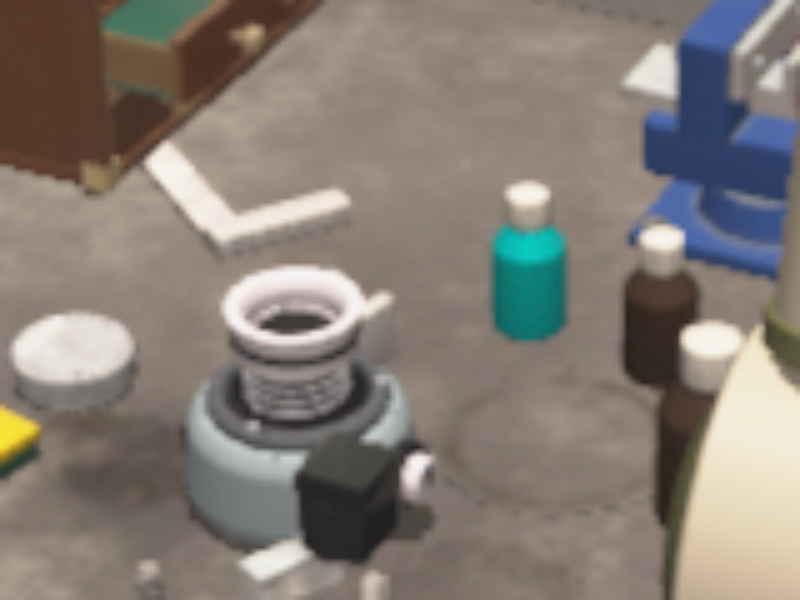

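Run:
```python
from h import *
t=np.load('top0.npz');p,d=t['p'],t['d'];P=cloud('top',d)
hsv=cv2.cvtColor(p,cv2.COLOR_RGB2HSV)
# rim: bright low-sat
m=((hsv[...,1]<70)&(hsv[...,2]>200)).astype(np.uint8)
w=np.zeros_like(m);w[195:250,205:270]=m[195:250,205:270]
cs,_=cv2.findContours(w,cv2.RETR_CCOMP,1)
for c in cs:
    if len(c)>20:
        e=cv2.fitEllipse(c);print('rim ell',e,onplane('top',[e[0]],100), onplane('top',[e[0]],99))
        L=onplane('top',c[:,0],100)[:,:2];print('  extents',L.min(0),L.max(0),(L.min(0)+L.max(0))/2)
# bottle scene cap
s=np.load('scene0.npz');sp,sd=s['p'],s['d'];S=cloud('scene',sd)
h2=cv2.cvtColor(sp,cv2.COLOR_RGB2HSV)
m=((h2[...,1]<60)&(h2[...,2]>170)).astype(np.uint8)
w=np.zeros_like(m);w[240:258,350:372]=m[240:258,350:372]
ys,xs=np.nonzero(w);print('scene cap',xs.mean(),ys.mean(),xs.min(),xs.max(),onplane('scene',[(xs.mean(),ys.mean())],69))
k=(S[...,2]>8)&(S[...,2]<80)&(np.hypot(S[...,0]-459,S[...,1]+323)<40);q=S[k];print('scene cloud',k.sum(),q.min(0),q.max(0))
k=(P[...,2]>70)&(P[...,2]<82)&(np.hypot(P[...,0]-459,P[...,1]+323)<30);q=P[k];print('top cap',k.sum(),q.min(0),q.max(0),q.mean(0))
k=(S[...,2]>90)&(S[...,2]<106)&(np.hypot(S[...,0]-567,S[...,1]+167)<50);q=S[k];print('scene rim',k.sum(),q.min(0),q.max(0),(q.min(0)+q.max(0))/2)
s=monitor.sense();R=s['eef_rot'];print(R.T@(np.array([440,-310,185])-s['tcp_pos']))
```

```text
rim ell ((239.10777282714844, 227.3885498046875), (41.92912673950195, 43.936798095703125), 33.45146179199219) [[ 557.34117086 -175.63371053  100.        ]] [[ 557.5221842  -175.46072781   99.        ]]
  extents [ 516.75236386 -198.74137508] [ 527.80636973 -148.61572652] [ 522.2793668 -173.6785508]
rim ell ((234.4208984375, 222.42459106445312), (30.445348739624023, 32.571529388427734), 59.20586395263672) [[ 566.67741889 -166.57133359  100.        ]] [[ 566.86995673 -166.38716442   99.        ]]
  extents [ 537.26093495 -195.78053001] [ 596.12439995 -135.79239573] [ 566.69266745 -165.78646287]
rim ell ((234.6694793701172, 223.26930236816406), (22.775556564331055, 23.631845474243164), 111.11273193359375) [[ 565.07920184 -167.09170281  100.        ]] [[ 565.26976688 -166.90817597   99.        ]]
  extents [ 542.9193697  -190.19109134] [ 586.57751781 -145.06432578] [ 564.74844375 -167.62770856]
scene cap 362.1304347826087 247.47826086956522 358 366 [[ 461.99587767 -328.89888228   69.        ]]
scene cloud 353 [ 440.25193434 -334.69234635    8.05180963] [ 475.19837769 -300.5051697    78.8524087 ]
top cap 96 [ 449.13259646 -332.54048311   71.16281832] [ 468.27019442 -313.69548445   78.26228907] [ 458.99634588 -322.5675968    74.92806022]
scene rim 315 [ 535.94323715 -198.2031363    90.15218228] [ 597.69640305 -134.66477036  104.45834939] [ 566.8198201  -166.43395333   97.30526583]
[  46.04241022  -94.12646746 -322.7938319 ]
```

Run:
```python
from h import *
s=monitor.sense();R=s['eef_rot'];print(R.T@(np.array([459,-323,170])-s['tcp_pos']))
```

```text
[  61.02931281  -75.88417893 -336.85127333]
```

jog_arm([
  {"tx": 0.006, "ty": -0.008, "tz": -0.037},
  {"tx": 0.013, "ty": -0.017, "tz": -0.073},
  {"tx": 0.02, "ty": -0.025, "tz": -0.11},
  {"tx": 0.027, "ty": -0.033, "tz": -0.146},
  {"tx": 0.034, "ty": -0.042, "tz": -0.183},
  {"tx": 0.04, "ty": -0.05, "tz": -0.22},
  {"tx": 0.047, "ty": -0.059, "tz": -0.258},
  {"tx": 0.054, "ty": -0.067, "tz": -0.297},
  {"tx": 0.061, "ty": -0.076, "tz": -0.337},
  {"tx": 0.061, "ty": -0.076, "tz": -0.337},
], fingers=0)

```text
invalid input
```

jog_arm([
  {"tx": 0},
  {"tx": 0},
  {"tx": 0},
])

```text
invalid input
```

```bash
cat > look.py <<'E'
import sys
from h import *
from bench import get_image
import pickle
s=monitor.sense();p,d=get_image('wrist');n=sys.argv[1]
cv2.imwrite(f'pics/{n}.png',p[:,:,::-1]);pickle.dump((s,p,d),open(n+'.pkl','wb'))
print(s['time'],s['tcp_pos'],s['wrist_force'],s['width'],s['joint_vel'])
print(s['eef_rot'])
E
python3 look.py w1
python3 - <<'E'
from h import *
import pickle
s,p,d=pickle.load(open('w1.pkl','rb'));P=cloud('wrist',d,s)
for z0,z1,r in((70,80,25),(5,40,40)):
    k=(P[...,2]>z0)&(P[...,2]<z1)&(np.hypot(P[...,0]-459,P[...,1]+323)<r);q=P[k];print(k.sum(),q.min(0),q.max(0),(q.min(0)+q.max(0))/2)
R=s['eef_rot'];print(R.T@(np.array([459,-323,21])-s['tcp_pos']))
E
```

```text
0.15 [ 162.01184508 -499.18931931  230.88616901] [ 0.94897015 -0.88744284  0.07522283] 85.35828410530958 [-0.00033667 -0.00016726 -0.00130326 -0.00063597 -0.00150589  0.00030184]
[[-6.17753489e-05  3.08602274e-01 -9.51191165e-01]
 [ 9.16718756e-04 -9.51190750e-01 -3.08602199e-01]
 [-9.99999578e-01 -8.91038790e-04 -2.24141352e-04]]Traceback (most recent call last):
  File "<stdin>", line 5, in <module>
    return umr_minimum(a, axis, None, out, keepdims, initial, where)
ValueError: zero-size array to reduction operation minimum which has no identity
```

View pics/w1.png

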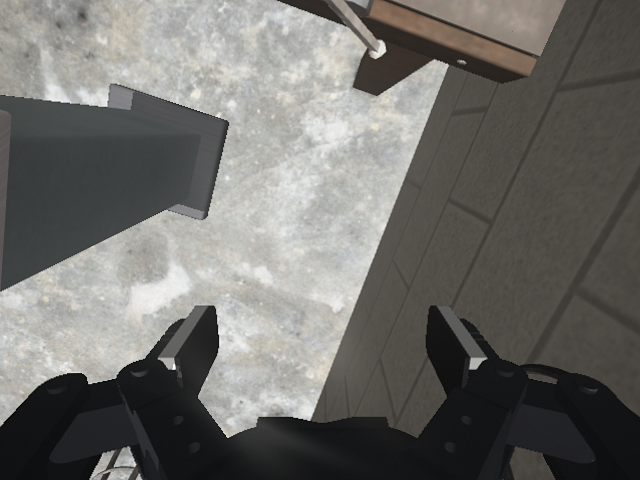

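The arm didn't move. I'll send full rows, with every field filled in.

jog_arm([
  {"tx": 0.006, "ty": -0.008, "tz": -0.037, "rx": 0, "ry": 0, "rz": 0},
  {"tx": 0.013, "ty": -0.017, "tz": -0.073, "rx": 0, "ry": 0, "rz": 0},
  {"tx": 0.02, "ty": -0.025, "tz": -0.11, "rx": 0, "ry": 0, "rz": 0},
  {"tx": 0.027, "ty": -0.033, "tz": -0.146, "rx": 0, "ry": 0, "rz": 0},
  {"tx": 0.034, "ty": -0.042, "tz": -0.183, "rx": 0, "ry": 0, "rz": 0},
  {"tx": 0.04, "ty": -0.05, "tz": -0.22, "rx": 0, "ry": 0, "rz": 0},
  {"tx": 0.047, "ty": -0.059, "tz": -0.258, "rx": 0, "ry": 0, "rz": 0},
  {"tx": 0.054, "ty": -0.067, "tz": -0.297, "rx": 0, "ry": 0, "rz": 0},
  {"tx": 0.061, "ty": -0.076, "tz": -0.337, "rx": 0, "ry": 0, "rz": 0},
  {"tx": 0.061, "ty": -0.076, "tz": -0.337, "rx": 0, "ry": 0, "rz": 0},
], fingers=0, grip_force=40)

```text
time: 1.03
tcp_pos: [463.2, -318.7, 168.7]
eef_rot: [[-0.0, 0.314, -0.949], [0.003, -0.949, -0.314], [-1.0, -0.002, -0.001]]
wrist_force: [-0.2, 0.1, -0.7]
width: 85.2
```

jog_arm([
  {"tx": 0, "ty": 0, "tz": 0, "rx": 0, "ry": 0, "rz": 0},
  {"tx": 0, "ty": 0, "tz": 0, "rx": 0, "ry": 0, "rz": 0},
])

```text
time: 1.2
tcp_pos: [458.8, -323.2, 170.2]
eef_rot: [[-0.0, 0.309, -0.951], [0.0, -0.951, -0.309], [-1.0, -0.0, 0.0]]
wrist_force: [-0.3, -0.5, 1.4]
width: 85.7
```

```bash
python3 look.py w2
python3 - <<'E'
from h import *
import pickle
s,p,d=pickle.load(open('w2.pkl','rb'));P=cloud('wrist',d,s)
for z0,z1,r in((70,80,25),(5,40,40)):
    k=(P[...,2]>z0)&(P[...,2]<z1)&(np.hypot(P[...,0]-459,P[...,1]+323)<r);q=P[k];print(k.sum(),q.min(0),q.max(0),(q.min(0)+q.max(0))/2)
hsv=cv2.cvtColor(p,cv2.COLOR_RGB2HSV);m=((hsv[...,1]<60)&(hsv[...,2]>180)).astype(np.uint8)
cs,_=cv2.findContours(m,0,1)
for c in cs:
    if cv2.contourArea(c)>150:
        q=onplane('wrist',c[:,0],75,s);print(cv2.boundingRect(c),q.min(0),q.max(0),(q.min(0)+q.max(0))/2)
R=s['eef_rot'];print(R.T@(np.array([459,-323,21])-s['tcp_pos']))
E
```

```text
1.2 [ 458.79598071 -323.24725766  170.19802875] [-0.28783939 -0.54340178  1.38143184] 85.69470469803309 [-0.02780625 -0.01206806  0.00129149  0.00012193  0.00027055  0.00206123]
[[-4.29568478e-04  3.08872503e-01 -9.51103355e-01]
 [ 5.61456989e-05 -9.51103434e-01 -3.08872554e-01]
 [-9.99999906e-01 -1.86082276e-04  3.91222192e-04]]
674 [ 450.98172959 -332.81004736   70.00679954] [ 471.47609622 -312.29377711   75.97021324] [ 461.2289129  -322.55191224   72.98850639]
297 [ 462.21728431 -336.12959648    5.06680107] [ 479.03255698 -304.71675972   39.9377351 ] [ 470.62492065 -320.4231781    22.50226808]
(99, 447, 37, 33) [ 194.87200024 -234.68252507   75.        ] [ 237.73847551 -205.03301044   75.        ] [ 216.30523787 -219.85776775   75.        ]
(488, 342, 112, 38) [ 415.35435571 -562.79919968   75.        ] [ 423.90376391 -467.3615929    75.        ] [ 419.62905981 -515.08039629   75.        ]
(391, 311, 36, 30) [ 408.87698384 -420.60070012   75.        ] [ 429.51832472 -389.78487472   75.        ] [ 419.19765428 -405.19278742   75.        ]
(198, 311, 188, 127) [ 273.49795831 -397.74
[... 2769 characters left out ...]
        ] [ 586.14163676 -420.98602075   75.        ]
(256, 53, 40, 42) [ 544.89480502 -277.27360179   75.        ] [ 562.88425213 -248.99849353   75.        ] [ 553.88952857 -263.13604766   75.        ]
(19, 51, 35, 36) [ 499.06046969 -135.2668766    75.        ] [ 521.82562802 -116.03469298   75.        ] [ 510.44304886 -125.65078479   75.        ]
(254, 0, 95, 53) [ 572.4513757  -292.15075272   75.        ] [ 603.06081811 -241.73047294   75.        ] [ 587.7560969  -266.94061283   75.        ]
(44, 0, 175, 87) [ 520.90077899 -223.9053399    75.        ] [ 579.7973335  -127.36000153   75.        ] [ 550.34905624 -175.63267071   75.        ]
[ 1.49197941e+02 -1.44388551e-01 -3.28784120e-01]
```

View pics/w2.png

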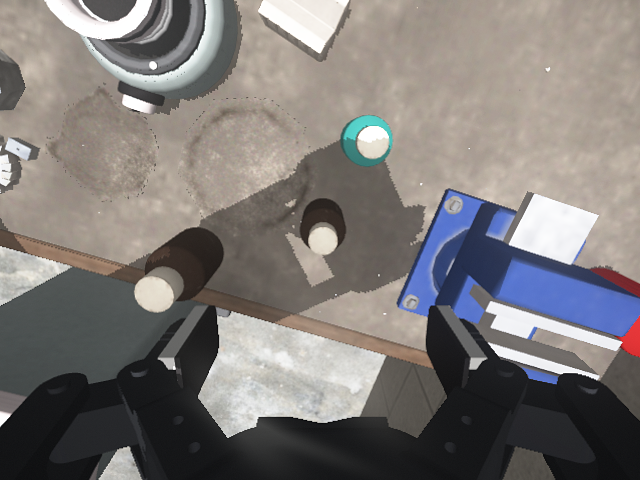

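The wrist view shows the cap centred at about (322,238), which is directly under the TCP. The vice corner is on the right at (400,305), so I'll check finger clearance before descending.

Run:
```python
from h import *
import pickle
s,p,d=pickle.load(open('w2.pkl','rb'));P=cloud('wrist',d,s)
g=np.array([460.,-322.5,24]);L=(P-g)@s['eef_rot']
for a in((400,305),(450,193),(525,195),(472,290),(485,310)):print(a,P[a[1],a[0]],L[a[1],a[0]])
z=P[...,2];k=(z>6)&(abs(L[...,2])<50)&(abs(L[...,1])<75)&(abs(L[...,1])>19)&(z<150);k[300:]=0
ys,xs=np.nonzero(k);
for y,x in list(zip(ys,xs))[::40]:print(x,y,P[y,x].round(),L[y,x].round())
print(s['eef_rot'].T@(g-s['tcp_pos']))
```

```text
(400, 305) [ 404.96289168 -417.70009439   10.01310017] [14.00519565 73.54829002 81.74520268]
(450, 193) [ 516.26717007 -418.59697269   10.56306319] [ 13.40736952 108.78004276 -23.8394337 ]
(525, 195) [ 533.66128953 -445.89459888   67.02500163] [-43.06356824 140.10496742 -31.92946241]
(472, 290) [ 465.35055983 -426.2325437    94.27510173] [-70.2832177  100.29994239  26.97869346]
(485, 310) [ 462.67038757 -425.97647737  117.34822725] [-93.35517537  99.22427182  29.45774914]
366 166 [ 517. -338.   45.] [-21.  33. -50.]
[146.19753977  -0.31162601  -1.43315009]
```

jog_arm([
  {"tx": 0.035, "ty": 0, "tz": -0.001, "rx": 0, "ry": 0, "rz": 0},
  {"tx": 0.07, "ty": 0, "tz": -0.001, "rx": 0, "ry": 0, "rz": 0},
  {"tx": 0.1, "ty": 0, "tz": -0.001, "rx": 0, "ry": 0, "rz": 0},
  {"tx": 0.12, "ty": 0, "tz": -0.001, "rx": 0, "ry": 0, "rz": 0},
  {"tx": 0.135, "ty": 0, "tz": -0.001, "rx": 0, "ry": 0, "rz": 0},
  {"tx": 0.145, "ty": 0, "tz": -0.001, "rx": 0, "ry": 0, "rz": 0},
  {"tx": 0.15, "ty": 0, "tz": -0.001, "rx": 0, "ry": 0, "rz": 0},
  {"tx": 0.15, "ty": 0, "tz": -0.001, "rx": 0, "ry": 0, "rz": 0},
  {"tx": 0.15, "ty": 0, "tz": -0.001, "rx": 0, "ry": 0, "rz": 0},
])

```text
time: 2.0
tcp_pos: [460.1, -323.4, 21.1]
eef_rot: [[0.001, 0.308, -0.951], [-0.001, -0.951, -0.308], [-1.0, 0.001, -0.001]]
wrist_force: [-0.1, -0.4, 1.0]
width: 85.6
```

```bash
python3 look.py w3
```

```text
2.0 [ 460.14704447 -323.41851897   21.13216977] [-0.06694692 -0.38450866  1.02580545] 85.58268187977677 [ 0.00678002 -0.01018359 -0.00554448  0.00018131  0.0018008   0.00142368]
[[ 8.65953847e-04  3.08091619e-01 -9.51356297e-01]
 [-9.42501501e-04 -9.51355980e-01 -3.08092375e-01]
 [-9.99999181e-01  1.16344852e-03 -5.33453557e-04]]
```

View pics/w3.png

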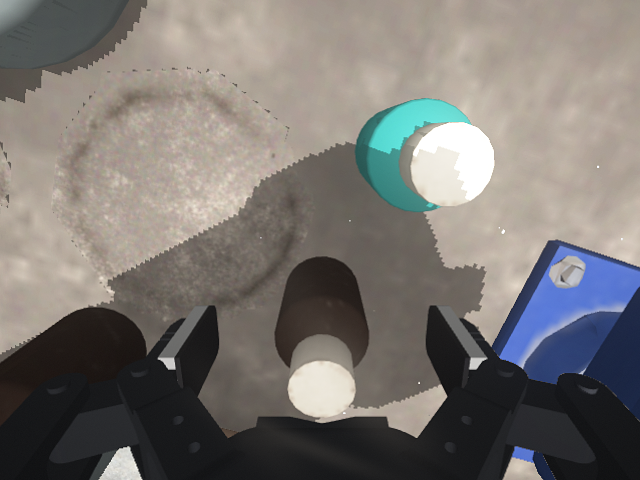

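The bottle sits midway between the fingers, at u of about 322. I'll close now.

jog_arm([
  {"tx": 0, "ty": 0, "tz": 0, "rx": 0, "ry": 0, "rz": 0},
  {"tx": 0, "ty": 0, "tz": 0, "rx": 0, "ry": 0, "rz": 0},
  {"tx": 0, "ty": 0, "tz": 0, "rx": 0, "ry": 0, "rz": 0},
  {"tx": 0, "ty": 0, "tz": 0, "rx": 0, "ry": 0, "rz": 0},
  {"tx": 0, "ty": 0, "tz": 0, "rx": 0, "ry": 0, "rz": 0},
  {"tx": 0, "ty": 0, "tz": 0, "rx": 0, "ry": 0, "rz": 0},
  {"tx": 0, "ty": 0, "tz": 0, "rx": 0, "ry": 0, "rz": 0},
  {"tx": 0, "ty": 0, "tz": 0, "rx": 0, "ry": 0, "rz": 0},
  {"tx": 0, "ty": 0, "tz": 0, "rx": 0, "ry": 0, "rz": 0},
  {"tx": 0, "ty": 0, "tz": 0, "rx": 0, "ry": 0, "rz": 0},
], fingers=1, grip_force=60)

```text
time: 2.88
tcp_pos: [460.3, -322.9, 20.8]
eef_rot: [[0.0, 0.309, -0.951], [-0.0, -0.951, -0.309], [-1.0, 0.001, -0.0]]
wrist_force: [-1.2, 1.0, 4.7]
width: 34.2
```

```bash
python3 look.py w4
```

```text
2.8833 [ 460.27551167 -322.87124115   20.80323797] [-1.2351267   0.97848617  4.66341041] 34.166308294536115 [ 1.33945061e-03  1.04668039e-03  5.99521462e-04 -2.21241730e-08
  2.52593109e-04  1.52836899e-03]
[[ 4.65806938e-04  3.08754586e-01 -9.51141624e-01]
 [-4.42126269e-04 -9.51141571e-01 -3.08754785e-01]
 [-9.99999794e-01  5.64344818e-04 -3.06539829e-04]]
```

View pics/w4.png

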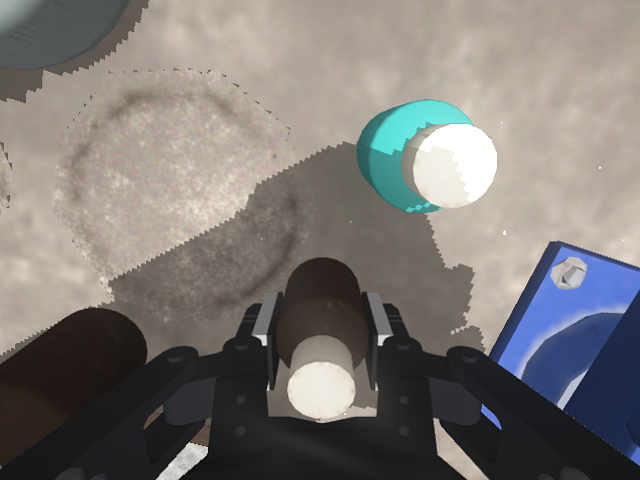

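jog_arm([
  {"tx": -0.01, "ty": 0, "tz": 0, "rx": 0, "ry": 0, "rz": 0},
  {"tx": -0.03, "ty": 0, "tz": 0, "rx": 0, "ry": 0, "rz": 0},
  {"tx": -0.06, "ty": 0, "tz": 0, "rx": 0, "ry": 0, "rz": 0},
  {"tx": -0.09, "ty": 0, "tz": 0, "rx": 0, "ry": 0, "rz": 0},
  {"tx": -0.12, "ty": 0, "tz": 0, "rx": 0, "ry": 0, "rz": 0},
  {"tx": -0.14, "ty": 0, "tz": 0, "rx": 0, "ry": 0, "rz": 0},
  {"tx": -0.15, "ty": 0, "tz": 0, "rx": 0, "ry": 0, "rz": 0},
  {"tx": -0.15, "ty": 0, "tz": 0, "rx": 0, "ry": 0, "rz": 0},
])

```text
time: 3.6
tcp_pos: [460.6, -323.3, 172.5]
eef_rot: [[0.003, 0.309, -0.951], [-0.003, -0.951, -0.309], [-1.0, 0.003, -0.002]]
wrist_force: [0.2, 0.1, 0.2]
width: 34.1
```

```bash
python3 look.py w5;python3 - <<'E'
from h import *
from bench import get_image
import pickle
s,p,d=pickle.load(open('w5.pkl','rb'));P=cloud('wrist',d,s)
hsv=cv2.cvtColor(p,cv2.COLOR_RGB2HSV);m=((hsv[...,1]<60)&(hsv[...,2]>180)).astype(np.uint8)
m[:300]=0;m[:,:280]=0;m[:,370:]=0
cs,_=cv2.findContours(m,0,1);c=max(cs,key=cv2.contourArea);print(cv2.boundingRect(c))
(cx,cy),r=cv2.minEnclosingCircle(c)
print(onplane('wrist',[(cx,cy)],s['tcp_pos'][2]+55,s)-s['tcp_pos'],P[int(cy),int(cx)]-s['tcp_pos'])
q=P[np.abs(np.mgrid[:480,:640][1]-322)<0.5]
print(s['eef_rot'].T@(np.array([566.7,-166.5,170])-s['tcp_pos']))
for n in('scene','top'):
  p,d=get_image(n);cv2.imwrite(f'pics/{n}1.png',p[:,:,::-1]);np.savez(n+'1.npz',p=p,d=d)
p=np.load('scene1.npz')['p'];cv2.imwrite('pics/sc1.png',cv2.resize(p[150:330,240:480],(800,600))[:,:,::-1])
E
```

```text
3.6 [ 460.59512135 -323.25367291  172.4626454 ] [0.2402207  0.07586354 0.18574615] 34.08420362413943 [ 0.00019126  0.04767344  0.05354169 -0.00090546 -0.04463168  0.00020603]
[[ 0.00260912  0.30871797 -0.95115005]
 [-0.002798   -0.95114731 -0.30872475]
 [-0.99999268  0.00346682 -0.00161786]]
(280, 358, 90, 65)
[[ 4.11358256  1.44950316 55.        ]] [ 2.27529411  1.05491028 52.71736013]
[   2.3008704  -116.34788909 -149.31141472]
```

View pics/w5.png

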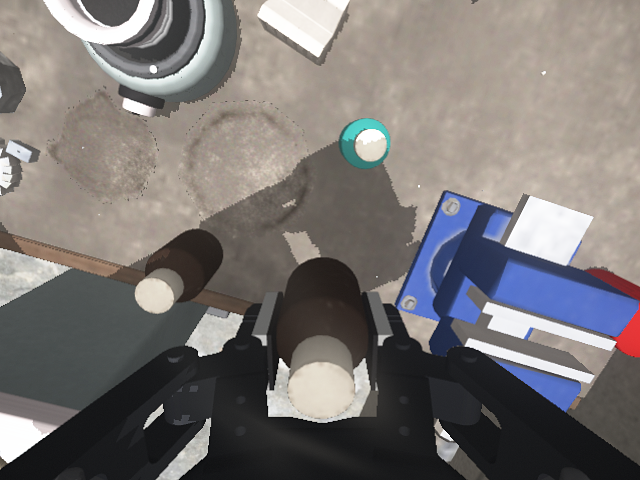

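View pics/sc1.png

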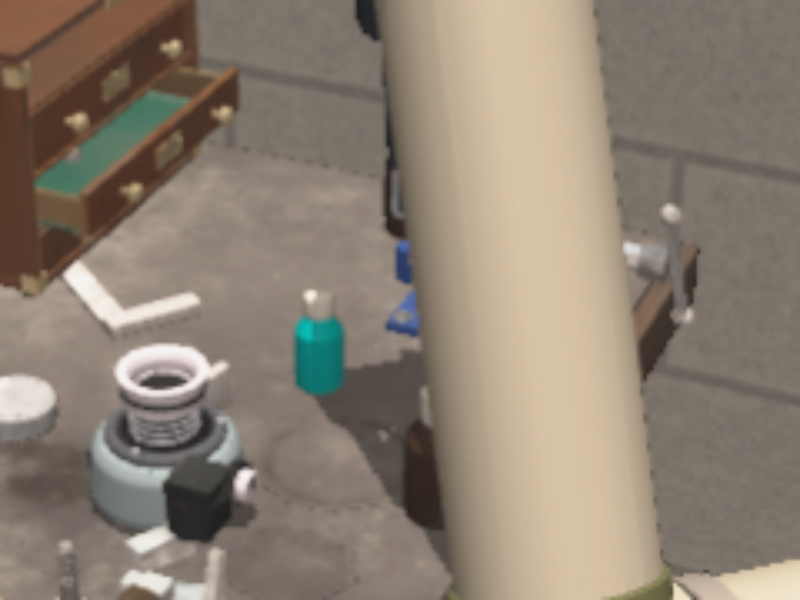

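The bottle is held upright, cap at about (321,391). In the scene view the arm hides it. Next I'll work out how far the bottle axis sits from the TCP, using that cap ellipse.

Run:
```python
from h import *
import pickle
for f in('w3','w4','w5'):
    s,p,d=pickle.load(open(f+'.pkl','rb'));P=cloud('wrist',d,s)
    g=cv2.cvtColor(p,cv2.COLOR_RGB2HSV);L=(P-s['tcp_pos'])@s['eef_rot']
    # cap top plane points by depth: tool x about -55
    k=(L[...,0]<-51)&(L[...,0]>-59)&(np.hypot(L[...,1],L[...,2])<16)&(g[...,1]<70)&(g[...,2]>120)
    q=L[k];
    k2=k.astype(np.uint8);cs,_=cv2.findContours(k2,0,1);c=max(cs,key=cv2.contourArea)
    print(f,k.sum(),q.min(0).round(1),q.max(0).round(1),'mid',((q.min(0)+q.max(0))/2).round(2),cv2.boundingRect(c),np.median(q[:,0]))
```

```text
w3 3186 [-54.4 -10.5 -12.6] [-51.   10.2  10. ] mid [-52.68  -0.14  -1.29] (287, 357, 69, 61) -52.51711367675353
w4 3236 [-54.8 -10.5 -12.2] [-51.    9.9   9.5] mid [-52.9   -0.28  -1.34] (287, 357, 68, 62) -52.83576299437552
w5 3232 [-54.9 -10.5 -12. ] [-51.    9.9  10.2] mid [-52.95  -0.29  -0.93] (287, 357, 68, 62) -52.75727767082104
```

jog_arm([
  {"tx": 0, "ty": -0.03, "tz": -0.015, "rx": 0, "ry": 0, "rz": 0},
  {"tx": 0, "ty": -0.06, "tz": -0.03, "rx": 0, "ry": 0, "rz": 0},
  {"tx": 0, "ty": -0.09, "tz": -0.045, "rx": 0, "ry": 0, "rz": 0},
  {"tx": 0, "ty": -0.116, "tz": -0.06, "rx": 0, "ry": 0, "rz": 0},
  {"tx": 0, "ty": -0.116, "tz": -0.06, "rx": 0, "ry": 0, "rz": 0},
  {"tx": 0, "ty": -0.116, "tz": -0.06, "rx": 0, "ry": 0, "rz": 0},
  {"tx": 0, "ty": -0.116, "tz": -0.06, "rx": 0, "ry": 0, "rz": 0},
])

```text
time: 4.33
tcp_pos: [481.0, -194.2, 169.3]
eef_rot: [[-0.001, 0.309, -0.951], [0.001, -0.951, -0.309], [-1.0, -0.001, 0.001]]
wrist_force: [-0.1, -0.0, -0.4]
width: 34.1
```

```bash
python3 look.py w6;python3 - <<'E'
from h import *
import pickle
s,p,d=pickle.load(open('w6.pkl','rb'));P=cloud('wrist',d,s);R=s['eef_rot']
k=(np.hypot(P[...,0]-567,P[...,1]+166)<45)&(P[...,2]>96)&(P[...,2]<106);q=P[k]
print(k.sum(),q.min(0),q.max(0),(q.min(0)+q.max(0))/2)
g=cv2.cvtColor(p,cv2.COLOR_RGB2HSV)
m=((g[...,1]<70)&(g[...,2]>190)).astype(np.uint8);m[200:]=0
cs,_=cv2.findContours(m,cv2.RETR_CCOMP,1)
for c in cs:
    if len(c)>60:
        e=cv2.fitEllipse(c);w=onplane('wrist',c[:,0],100,s)[:,:2];print(e);(a,b),r=cv2.minEnclosingCircle(w.astype(np.float32));print('  plane100',a,b,r,(w.min(0)+w.max(0))/2)
# floor
k=(np.hypot(P[...,0]-567,P[...,1]+166)<20)&(P[...,2]>75)&(P[...,2]<92);q=P[k];print('floor',k.sum(),np.median(q,0),q.min(0),q.max(0))
b=s['tcp_pos'];print(R.T@(np.array([567,-166.5,b[2]])-b))
E
```

```text
4.3333 [ 481.0433901  -194.15992362  169.32389737] [-0.1050752  -0.04409152 -0.4201823 ] 34.11279479038234 [-0.01904968  0.00018835 -0.00988108  0.00159681  0.00186596  0.00190504]
[[-1.46109678e-03  3.08724654e-01 -9.51150331e-01]
 [ 7.17512888e-04 -9.51150778e-01 -3.08725902e-01]
 [-9.99998675e-01 -1.13354104e-03  1.16820942e-03]]
4765 [ 537.55596262 -196.65809556   96.00012972] [ 597.45285024 -136.47595356  101.68942812] [ 567.50440643 -166.56702456   98.84477892]
((15.197532653808594, 181.19210815429688), (36.008140563964844, 41.2464714050293), 128.12623596191406)
  plane100 468.6669921875 -8.592184066772461 14.2965087890625 [468.34607053  -9.93868705]
((75.40040588378906, 145.4556427001953), (12.541956901550293, 40.19841384887695), 57.31266403198242)
  plane100 500.5821838378906 -39.055824279785156 10.035406112670898 [501.01695536 -39.11193658]
((152.7796630859375, 156.5632781982422), (25.418458938598633, 61.734703063964844), 164.5159912109375)
  plane100 506.05743408203125 -79.5670166015625 17.38681411743164 [506.54900236 -81.91736499]
((85.12303924560547, 138.07371520996094), 
[... 1018 characters left out ...]
4375), 179.52537536621094)
  plane100 567.472900390625 -166.75680541992188 20.76021385192871 [ 567.42244366 -166.74651339]
((322.979248046875, 102.93529510498047), (127.92355346679688, 136.77769470214844), 179.5989227294922)
  plane100 565.6043701171875 -167.05908203125 37.42742156982422 [ 565.45533488 -167.38063781]
((617.3889770507812, 34.689857482910156), (29.79706573486328, 102.96215057373047), 158.35935974121094)
  plane100 643.2612915039062 -301.507080078125 24.29010581970215 [ 642.6904264  -301.62042059]
floor 3876 [ 567.55779109 -165.66666545   84.47627282] [ 547.02923692 -185.85835784   81.68812438] [ 586.9896304  -146.02478934   91.94453288]
[ -0.10574457   0.22816682 -90.29699285]
```

View pics/w6.png

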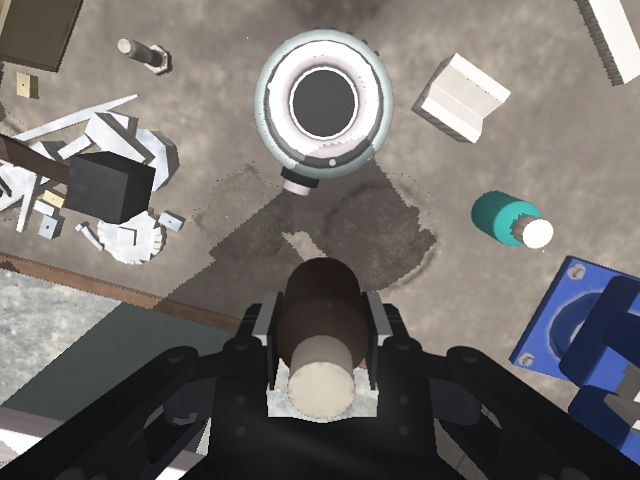

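The rim is at (323,99) in the picture. On the z = 100 plane it measures r = 31.0 mm at about (567.6,-166.3), and the floor reads 84.5 mm, so both match the given sizes. Now I'll move above it.

jog_arm([
  {"tx": 0, "ty": 0, "tz": -0.03, "rx": 0, "ry": 0, "rz": 0},
  {"tx": 0, "ty": 0, "tz": -0.06, "rx": 0, "ry": 0, "rz": 0},
  {"tx": 0, "ty": 0.0005, "tz": -0.08, "rx": 0, "ry": 0, "rz": 0},
  {"tx": 0, "ty": 0.0005, "tz": -0.09, "rx": 0, "ry": 0, "rz": 0},
  {"tx": 0.01, "ty": 0.0005, "tz": -0.09, "rx": 0, "ry": 0, "rz": 0},
  {"tx": 0.025, "ty": 0.0005, "tz": -0.09, "rx": 0, "ry": 0, "rz": 0},
  {"tx": 0.035, "ty": 0.0005, "tz": -0.09, "rx": 0, "ry": 0, "rz": 0},
  {"tx": 0.04, "ty": 0.0005, "tz": -0.09, "rx": 0, "ry": 0, "rz": 0},
  {"tx": 0.04, "ty": 0.0005, "tz": -0.09, "rx": 0, "ry": 0, "rz": 0},
])

```text
time: 5.13
tcp_pos: [566.0, -167.0, 128.7]
eef_rot: [[-0.003, 0.308, -0.951], [0.001, -0.951, -0.308], [-1.0, -0.002, 0.002]]
wrist_force: [-0.7, 0.2, -1.0]
width: 34.1
```

```bash
python3 look.py w7
python3 - <<'E'
from h import *
from bench import get_image
p,d=get_image('scene');cv2.imwrite('pics/sc2.png',cv2.resize(p[180:330,220:420],(800,600))[:,:,::-1])
E
```

```text
5.1333 [ 566.01773281 -166.96522081  128.71612764] [-0.74484324  0.22935228 -1.00734938] 34.06665012797594 [ 0.00739021 -0.02174235 -0.03538824  0.00137221  0.02388036  0.00155877]
[[-0.00259316  0.30764978 -0.95149613]
 [ 0.00130066 -0.95149749 -0.30765376]
 [-0.99999579 -0.00203536  0.00206724]]
```

View pics/w7.png

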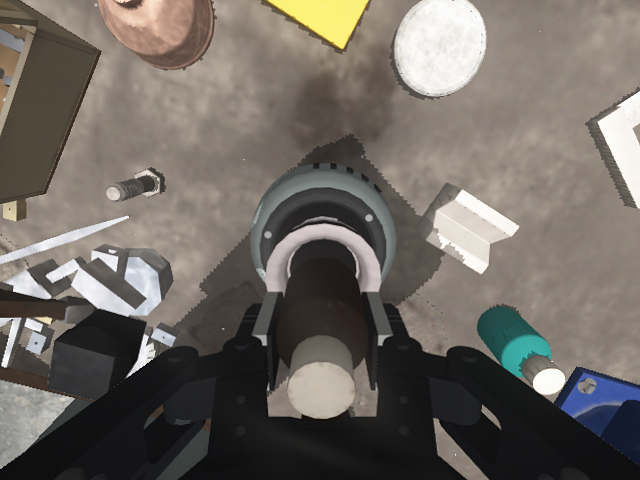

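View pics/sc2.png

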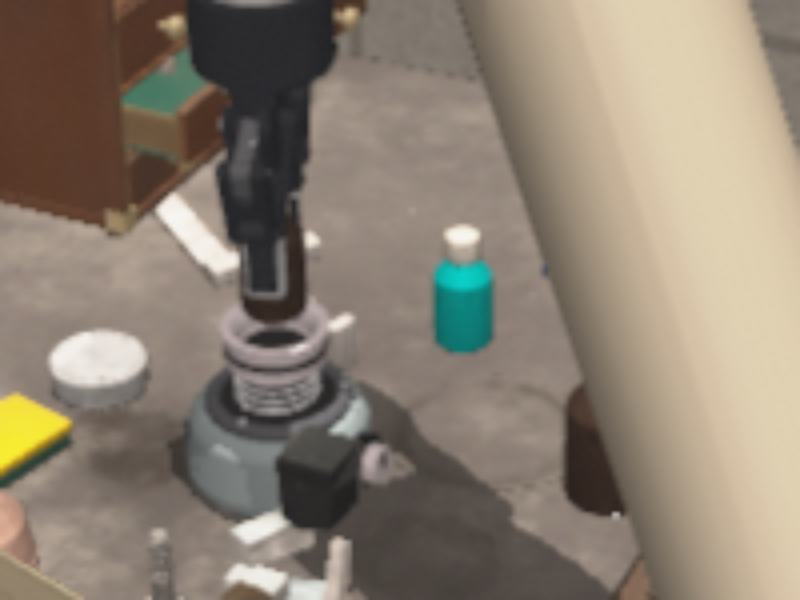

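The bottle is centred above the ring in both views. I'll lower it into the mouth in small steps.

jog_arm([
  {"tx": 0.005, "ty": 0, "tz": 0, "rx": 0, "ry": 0, "rz": 0},
  {"tx": 0.01, "ty": 0, "tz": 0, "rx": 0, "ry": 0, "rz": 0},
  {"tx": 0.014, "ty": 0, "tz": 0, "rx": 0, "ry": 0, "rz": 0},
  {"tx": 0.017, "ty": 0, "tz": 0, "rx": 0, "ry": 0, "rz": 0},
  {"tx": 0.02, "ty": 0, "tz": 0, "rx": 0, "ry": 0, "rz": 0},
  {"tx": 0.02, "ty": 0, "tz": 0, "rx": 0, "ry": 0, "rz": 0},
  {"tx": 0.02, "ty": 0, "tz": 0, "rx": 0, "ry": 0, "rz": 0},
])

```text
time: 5.82
tcp_pos: [567.1, -166.6, 110.2]
eef_rot: [[-0.0, 0.309, -0.951], [0.0, -0.951, -0.309], [-1.0, -0.0, 0.0]]
wrist_force: [0.6, -0.0, -0.4]
width: 34.0
```

jog_arm([
  {"tx": 0.002, "ty": 0, "tz": 0, "rx": 0, "ry": 0, "rz": 0},
  {"tx": 0.004, "ty": 0, "tz": 0, "rx": 0, "ry": 0, "rz": 0},
  {"tx": 0.006, "ty": 0, "tz": 0, "rx": 0, "ry": 0, "rz": 0},
  {"tx": 0.006, "ty": 0, "tz": 0, "rx": 0, "ry": 0, "rz": 0},
  {"tx": 0.006, "ty": 0, "tz": 0, "rx": 0, "ry": 0, "rz": 0},
])

```text
time: 6.23
tcp_pos: [567.3, -166.6, 104.7]
eef_rot: [[0.001, 0.309, -0.951], [-0.0, -0.951, -0.309], [-1.0, 0.0, -0.001]]
wrist_force: [-0.5, 0.3, 4.6]
width: 34.2
```

The foot has touched the floor with no side force. Now I'll press, expecting the stop near TCP z = 87.

jog_arm([
  {"tx": 0.003, "ty": 0, "tz": 0, "rx": 0, "ry": 0, "rz": 0},
  {"tx": 0.006, "ty": 0, "tz": 0, "rx": 0, "ry": 0, "rz": 0},
  {"tx": 0.009, "ty": 0, "tz": 0, "rx": 0, "ry": 0, "rz": 0},
  {"tx": 0.012, "ty": 0, "tz": 0, "rx": 0, "ry": 0, "rz": 0},
  {"tx": 0.012, "ty": 0, "tz": 0, "rx": 0, "ry": 0, "rz": 0},
  {"tx": 0.012, "ty": 0, "tz": 0, "rx": 0, "ry": 0, "rz": 0},
])

```text
time: 6.73
tcp_pos: [567.4, -166.6, 93.3]
eef_rot: [[0.001, 0.309, -0.951], [-0.0, -0.951, -0.309], [-1.0, 0.001, -0.001]]
wrist_force: [-3.0, 1.2, 11.0]
width: 34.3
```

jog_arm([
  {"tx": 0.002, "ty": 0, "tz": 0, "rx": 0, "ry": 0, "rz": 0},
  {"tx": 0.004, "ty": 0, "tz": 0, "rx": 0, "ry": 0, "rz": 0},
  {"tx": 0.005, "ty": 0, "tz": 0, "rx": 0, "ry": 0, "rz": 0},
  {"tx": 0.005, "ty": 0, "tz": 0, "rx": 0, "ry": 0, "rz": 0},
  {"tx": 0.005, "ty": 0, "tz": 0, "rx": 0, "ry": 0, "rz": 0},
])

```text
time: 7.15
tcp_pos: [567.5, -166.6, 88.7]
eef_rot: [[0.001, 0.309, -0.951], [-0.001, -0.951, -0.309], [-1.0, 0.001, -0.001]]
wrist_force: [-4.0, 2.2, 12.0]
width: 34.0
```

jog_arm([
  {"tx": 0.001, "ty": 0, "tz": 0, "rx": 0, "ry": 0, "rz": 0},
  {"tx": 0.002, "ty": 0, "tz": 0, "rx": 0, "ry": 0, "rz": 0},
  {"tx": 0.002, "ty": 0, "tz": 0, "rx": 0, "ry": 0, "rz": 0},
  {"tx": 0.002, "ty": 0, "tz": 0, "rx": 0, "ry": 0, "rz": 0},
])

```text
time: 7.48
tcp_pos: [567.5, -166.7, 87.7]
eef_rot: [[0.002, 0.309, -0.951], [-0.001, -0.951, -0.309], [-1.0, 0.001, -0.001]]
wrist_force: [-5.2, 3.8, 19.0]
width: 33.7
```

```bash
python3 look.py w8
python3 - <<'E'
from h import *
from bench import get_image
p,d=get_image('scene');cv2.imwrite('pics/sc3.png',cv2.resize(p[180:330,220:420],(800,600))[:,:,::-1])
E
```

```text
7.4833 [ 567.53790313 -166.65010203   87.66167094] [-5.24565344  3.78347233 18.96232114] 33.73461233115075 [-0.00106684 -0.00031462 -0.00053095 -0.00031735 -0.00021343  0.00026257]
[[ 1.70350639e-03  3.08904461e-01 -9.51091548e-01]
 [-8.33227093e-04 -9.51092159e-01 -3.08906152e-01]
 [-9.99998202e-01  1.31869885e-03 -1.36280400e-03]]
```

View pics/w8.png

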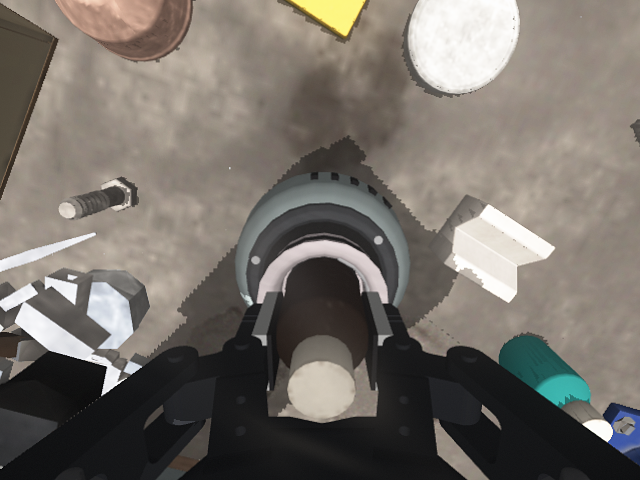

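View pics/sc3.png

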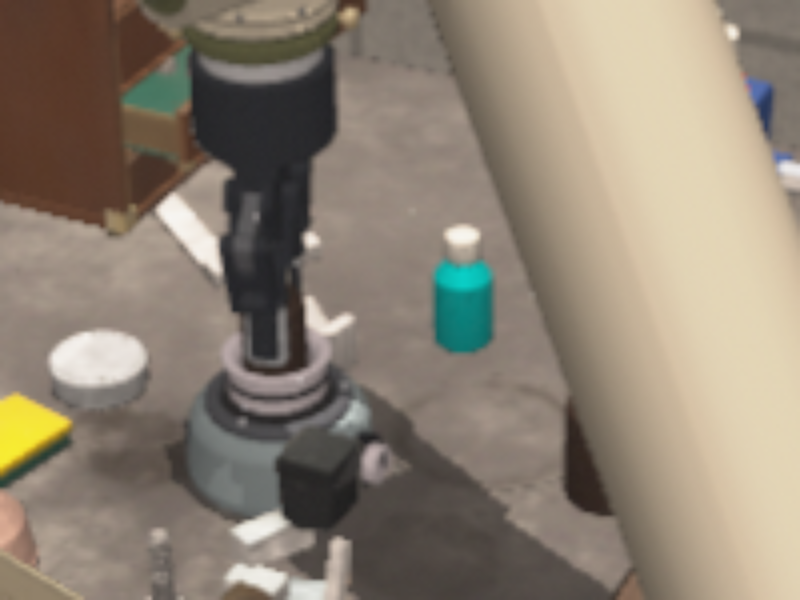

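Force rose from 12 to 19 N over the last millimetre, which suggests the stop. One more small push should confirm it and add margin.

jog_arm([
  {"tx": 0.001, "ty": 0, "tz": 0, "rx": 0, "ry": 0, "rz": 0},
  {"tx": 0.001, "ty": 0, "tz": 0, "rx": 0, "ry": 0, "rz": 0},
  {"tx": 0.001, "ty": 0, "tz": 0, "rx": 0, "ry": 0, "rz": 0},
  {"tx": 0.001, "ty": 0, "tz": 0, "rx": 0, "ry": 0, "rz": 0},
  {"tx": 0.001, "ty": 0, "tz": 0, "rx": 0, "ry": 0, "rz": 0},
  {"tx": 0.001, "ty": 0, "tz": 0, "rx": 0, "ry": 0, "rz": 0},
], grip_force=80)

```text
time: 8.08
tcp_pos: [567.7, -166.6, 87.7]
eef_rot: [[0.002, 0.309, -0.951], [-0.001, -0.951, -0.309], [-1.0, 0.002, -0.002]]
wrist_force: [-9.6, 4.9, 27.1]
width: 33.9
```

```bash
python3 look.py w9
python3 - <<'E'
from h import *
from bench import get_image
import pickle
s,p,d=pickle.load(open('w9.pkl','rb'));P=cloud('wrist',d,s);L=(P-s['tcp_pos'])@s['eef_rot']
g=cv2.cvtColor(p,cv2.COLOR_RGB2HSV)
k=(L[...,0]<-51)&(L[...,0]>-59)&(np.hypot(L[...,1],L[...,2])<16)&(g[...,1]<70)&(g[...,2]>120);q=L[k];print('cap',np.median(q[:,0]),(q.min(0)+q.max(0))/2)
k=(np.hypot(P[...,0]-567,P[...,1]+166)<32)&(np.hypot(P[...,0]-567,P[...,1]+166)>23)&(P[...,2]>60)&(P[...,2]<110)&(np.mgrid[:480,:640][0]<290);print('rim z wrist',np.percentile(P[k][:,2],[50,90,98]))
for n in('scene','top'):
    p,d=get_image(n);Q=cloud(n,d);r=np.hypot(Q[...,0]-567,Q[...,1]+166)
    k=(r<32)&(r>24)&(Q[...,2]>60)&(Q[...,2]<90);print(n,k.sum(),np.percentile(Q[k][:,2],[50,90,98]) if k.sum() else '')
    cv2.imwrite(f'pics/{n}9.png',p[:,:,::-1])
E
```

```text
8.0833 [ 567.66849688 -166.63622941   87.68000263] [-9.63774039  4.90164508 27.07919983] 33.85698467526665 [ 4.61117103e-04  5.26150503e-04 -7.24069408e-04  9.06947128e-04
  1.02087704e-03 -3.36391827e-05]
[[ 0.00229476  0.30899746 -0.95106009]
 [-0.00114185 -0.95106117 -0.30900056]
 [-0.99999672  0.00179505 -0.00182962]]
cap -52.87518651433537 [-52.85730282  -0.09851643  -1.88098686]
rim z wrist [80.89831865 81.83869938 82.31655404]
scene 264 [75.33712394 83.41353218 84.4225536 ]
top 124 [81.91941652 83.5160222  84.64642002]
```

View pics/top9.png

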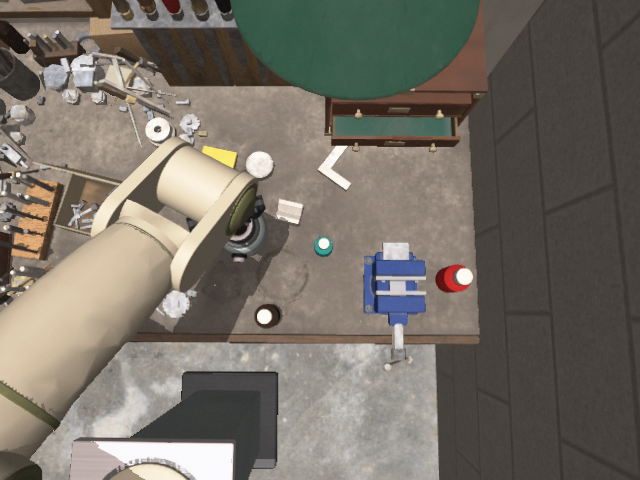

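At the stop: the TCP didn't move while the force went up 8 N, and the rim is at about 82 mm (100 − 18). The other things look unchanged, so I'm handing in.

```bash
python3 -c "
from bench import close_job,monitor
s=monitor.sense();print(s['time'],s['wrist_force'],s['width']);print(close_job())"
```

```text
8.2333 [-9.17585085  4.93491547 26.99387693] 33.59161609128665
the job is handed in; nothing more can be done
None
```

I gripped the small brown bottle across its body and stood it upright in the ring cradle. I then pressed it to the stop and handed the job in at 8.2 s, still gripping with the force set to 80 N and pushing down with about 27 N.

**Cradle at its stop:** an extra 1 mm of commanded push left the TCP at z = 87.7 mm while the force rose from 19 to 27 N. The wrist camera puts the rim at about 82 mm, which is 18 mm below where it stood when up. The top and scene cameras read 83.5–84.6 mm at the top of the rim, within about 2–3 mm of that.

**Bottle and surroundings:** the cap's height against the fingers had not changed, so the bottle had not slipped. The nominal fingertips were about 5 mm above the rim, so the push was on the bottle. In the last top view the other things that could be seen were where they started; the arm hid part of the bench, including the oiler and the bolt. The oiler and bolt were still standing in the wrist view at the stop.

**Checks that did not agree fully:**
- A side force of about 10 N remained at the stop.
- The finger width read about 34 mm on the 36 mm body.
- The cap read about 1 mm further off centre than at pick-up.

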